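# Pin the hasp of the die chest

## Robot

A 6-joint arm with a two-finger parallel gripper is mounted at the origin on a cart in front of the work surface, level with it; the furniture and walls round the work are solid. World frame = base frame: x ahead of the robot, y to its left, z up, the work surface at z = 0. Lengths are in mm, angles in rad, forces in N, time in s.
With the tool pointing down it reaches from about 275 to 1000 mm from the base axis. Payload 8.4 kg.
Tool frame: the origin (TCP) lies between the finger pads; the fingertips stand 22 mm ahead of it and the grasp point (between the pads) lies 3 mm ahead of it; z points along the fingers, y is the line along which they close (so a half turn about z gives the same grasp; the last joint's range is limited). The gripper opens to 85 mm and grips with 20 to 120 N. Pads are 22 mm wide; open, the fingers measure 114 mm over their backs; the gripper's body (76 mm by 85 mm) begins 54 mm behind the grasp point. The pads swing forward as they close: fully open they stand 13 mm farther back than shut.
Start: joints at [-1.317, 0.353, 1.633, -0, 1.155, -0.002], TCP at [158.136, -604.666, 253.281] pointing down, gripper open.
Joint ranges: [-2.63, 2.63], [-0.92, 2.1], [0.06, 2.66], [-1.3, 4.44], [0, 2.69], [-3.02, 3.02]. Speed limits (rad/s): [2.22, 2.22, 2.79, 3.14, 3.14, 3.14].

## Interface

Orientations are given as [roll, pitch, yaw] about the fixed x, y, z axes, in that order (R = Rz(yaw) Ry(pitch) Rx(roll)).
In Python, from rig import r, grab_frame gives the robot as it stands.
- The arm moves only by the shell command python3 -m inch 'ROWS' [FORCE]. ROWS is JSON, a list of rows, each a list of 7 numbers: the turn, a rotation vector about the tool's x, y, z as a fraction of full scale, then the shift along the tool's x, y, z as a fraction of full scale, then the closure, from 0 (fully open) to 1 (shut). In form: [[rx, ry, rz, dx, dy, dz, fingers], ...]. A call has 1 to 8 rows; each row shifts and turns the commanded pose from where the row before left it, along the tool's axes as they then stand; what a row does not reach is not made up. Full scale, the value 1, is 2.5 cm for a shift and pi rad for a turn. A row lasts 1/12 s, in which the tool goes at most 41.7 mm and 7.16 degrees, less where a joint would pass 70% of its speed; a pose out of reach is approached as far as the arm can. A call with a number of a shift or a turn outside -1 to 1 is refused whole. A call with a gripper value outside its range is refused whole. The fingers move at their own pace and stop on an object; FORCE is the grip in N (left out, the last holds). Time passes only in rows, so rows that do not move let the fingers close. It gives the time, the measured TCP pose, the force, the opening and the grip force at its end, in the units of the state.
- r.sense(): the state, without advancing time (a new reading comes with each control period).
- grab_frame(name): name is "scene" or "top" or "wrist"; returns a dict with "pixels" (480x640x3 uint8, red, green, blue), "z_map" (480x640 float32, mm along the optical axis (not along the pixel's ray), 0 where there is no reading), "vertical_fov" (degrees; the focal length in pixels is half the picture's height over the tangent of half this angle, whatever the lens; pixels are square), "cx", "cy" (the principal point, pixels), "cam_to_world" (4x4, takes a point from camera to world coordinates). Camera axes: x right, y down, z forward; pixel columns grow to the right and rows downward; lengths in mm; the calibration is good to about 2 mm. A picture is of the moment at which its call begins.
- r.sign_off(): hands the job in; it is judged then, once.
The state is a dict: "clock": time; "qpos": joint angles; "qvel": joint speeds; "joint_efforts": joint torques, N m; "eef_pos": TCP position; "tcp_rot": TCP orientation; "contact_force": force on the tool from outside, world axes, zero at the start; "wrist_torque": the same for the moment, N m; "opening": opening from 0.0 (shut) to 1.0 (fully open); "grasp_force": force on a finger pad.
Only numpy, scipy, OpenCV 4.12 (cv2) and the standard library are available. Lean on these libraries where they do the work, as an engineer would, in place of code of your own. Each camera call takes 0.05 s, during which the arm holds its last target. There are 200 camera calls.

## Task

Lock the blue die chest: swing the brass hasp down flat over its staple, then push the red-handled locking pin right through the eye of the staple until its handle comes up against the hasp, and let go. The staple is adjustable and may be clamped nearer or farther than the middle of its range, so find its eye by feel or by eye. Leave the other things on the bench alone.

Things in the scene. Friction and masses are not known exactly. Their poses are not given: they have to be found in the camera images.
- chest: Blue steel die chest with shut grey lid, fixed to the bench. Origin on the bench top under it; z up, -x is its front (towards the robot). It spans x -130 to +120, y -123 to +123 mm. In front of x -31 mm its top is a fixed deck, 100 mm above the origin; the lid behind has its top at 112 mm. A riser with the steel staple stands on the deck, the hasp's hinge on the lid.
- staple_mid (a point): Point on the chest (its axes) at x -65, y 0, z 127 mm: middle of the staple's range of adjustment, at the height of the eye's middle. The eye is a through hole along the chest's y, 13 mm wide (x), 13 mm high. The staple is rigidly clamped, its eye's centre anywhere from 13 mm in front of (-x) to 13 mm behind this point; where is not reported: find it by touch or camera.
- staple_deck (a point): Point on the chest (its axes) at x -65, y 0, z 100 mm, on the deck below the staple. The staple: dark riser block 36 x 36 mm, 16 mm high, and on it a steel frame centred on the riser, 22 mm (along x) by 16 mm (along y), its top 38.5 mm above the deck, legs 4.5 mm thick on either side of the eye (x), eye from 20.5 to 33.5 mm above the deck.
- hasp_axis (a point): Point on the chest (its axes) at x -20, y 0, z 118 mm: middle of the hasp's hinge axis, which runs along the chest's y. The brass leaf reaches 98 mm from this axis, is 40 mm wide (y -20 to +20) and 4 mm thick; shut, its top is 120 mm above the chest's origin. Its slot, 20 mm wide, runs from 19 to 71 mm from the axis.
- hasp (a joint): Angle of the brass hasp leaf, rad: 0 = shut, lying level towards the chest's front with its slot round the staple; grows as it swings up and back (1.57 = upright), at most 2.3. Friction holds it wherever it is left; 1 to 2 N at the nose moves it.
- hasp_nose (a point): Middle of the nose (free end) of the hasp leaf, 98 mm from the hinge axis.
- pin: Locking pin, loose, 55 to 90 g: red square handle 34 mm long, 24 wide, 24 high, and a steel shaft 10 mm in diameter, 66 mm long, tip chamfered 1 mm. Lies on its handle, shaft level. Origin: centre of the handle's underside; the shaft points along +x, its axis 12 mm above the origin, from x 17 mm (handle's face) to 83 mm (tip).
- pin_mid (a point): Point on the shaft's axis 20 mm past the handle's face. When home, from either side, the handle's face stands against the side edge of the shut hasp leaf (20 mm from the eye's middle, along the chest's y) and this point is in the middle of the eye.
- grease_tin: Lidded grease tin, 68 mm across, 44 mm high, standing on the bench; bystander. Origin: centre of its underside.
- die_a: Grey crimping die, 40 x 60 x 32 mm, on the bench; bystander. Origin: centre of its underside.
- die_b: Another grey crimping die, 40 x 60 x 32 mm; bystander. Origin: centre of its underside.
- pliers: Combination pliers with yellow handles, 191 x 60 x 14 mm, lying along their x; bystander. Origin: centre of their underside.
- tape: Yellow tape roll, 62 mm across, 15 mm high; bystander. Origin: centre of its underside.
- marker: Blue marker pen, 132 mm long, 12 mm thick, lying along its x; bystander. Origin: centre of its underside.
Not all that is in view belongs to the job. Several things have the shape of the pin; the one meant has the colours described above.

How it is judged:
By the outcome, as a careful person would: the job done as asked, in the order asked, and still so for the second after the job is handed in, with the robot touching nothing.
It also fails if it takes over 64 s, if anything falls off the work surface, if the arm or the gripper's body presses on something with over 40 N, if the wrist force passes 120 N, or if a joint passes its speed limit or range.

## Working session

There is one attempt and no reset: what is moved stays moved. The work goes in short steps, Python scripts to look and compute and a shell command to move; the robot and the scene stay as the last step left them, time stands still between calls to the robot, and variables do not carry over. Pictures are saved under pics/ and viewed, at most 10 in all, crops included, and the job is handed in when it is done.

```bash
mkdir -p pics; ls
cat > h.py <<'E'
import numpy as np,cv2
from rig import r,grab_frame
def grab(name,tag):
    f=grab_frame(name); np.savez('pics/'+tag+'.npz',**{k:np.array(v) for k,v in f.items()})
    cv2.imwrite('pics/'+tag+'.png',cv2.cvtColor(f['pixels'],cv2.COLOR_RGB2BGR)); return f
def load(tag): return dict(np.load('pics/'+tag+'.npz'))
def foc(f): return 240/np.tan(np.radians(float(f['vertical_fov']))/2)
def w(f,u,v,z=None):
    """pixel->world by depth, or by plane world z"""
    d=np.array([(u-f['cx'])/foc(f),(v-f['cy'])/foc(f),1.]);T=f['cam_to_world']
    if z is None: s=float(f['z_map'][int(round(v)),int(round(u))])
    else: s=(z-T[2,3])/(T[:3,:3]@d)[2]
    return (T[:3,:3]@(d*s)+T[:3,3]).round(1)
def px(f,p):
    T=f['cam_to_world'];c=T[:3,:3].T@(np.array(p)-T[:3,3])
    return [round(float(foc(f)*c[0]/c[2]+f['cx']),1),round(float(foc(f)*c[1]/c[2]+f['cy']),1)]
E
python3 - <<'E'
from h import *
for n in('scene','top'):
    f=grab(n,n+'0'); print(n,f['cam_to_world'].round(2).tolist(),f['vertical_fov'])
s=r.sense();print({k:s[k] for k in('clock','eef_pos','tcp_rot','contact_force','opening')})
E
```

```text
pics
scene [[0.9, -0.31, 0.3, 177.67], [-0.43, -0.62, 0.65, -839.96], [-0.02, -0.72, -0.7, 967.68], [0.0, 0.0, 0.0, 1.0]] 51.63020519873656
top [[-0.02, -0.99, 0.17, 275.77], [-1.0, 0.03, 0.01, -24.07], [-0.01, -0.17, -0.99, 1655.09], [0.0, 0.0, 0.0, 1.0]] 43.173770744230474
{'clock': 0.1, 'eef_pos': array([ 158.0136538 , -604.26465284,  252.63380248]), 'tcp_rot': array([-3.14033376e+00,  1.06551613e-06,  2.55772068e-01]), 'contact_force': array([-0.68879082,  0.2633345 ,  0.35787591]), 'opening': 1.0013877545877652}
```

View pics/top0.png

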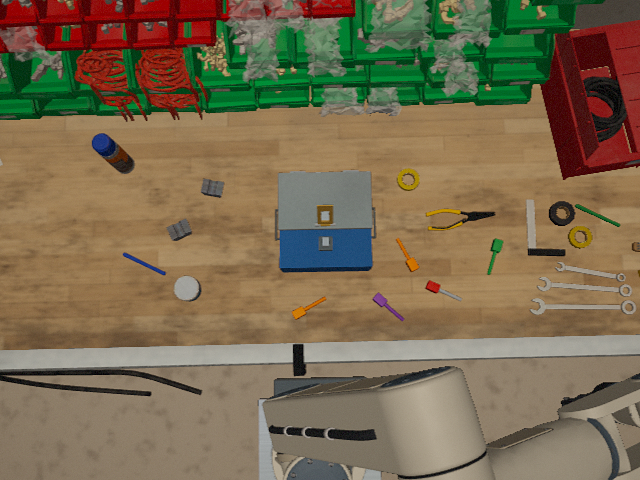

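View pics/scene0.png

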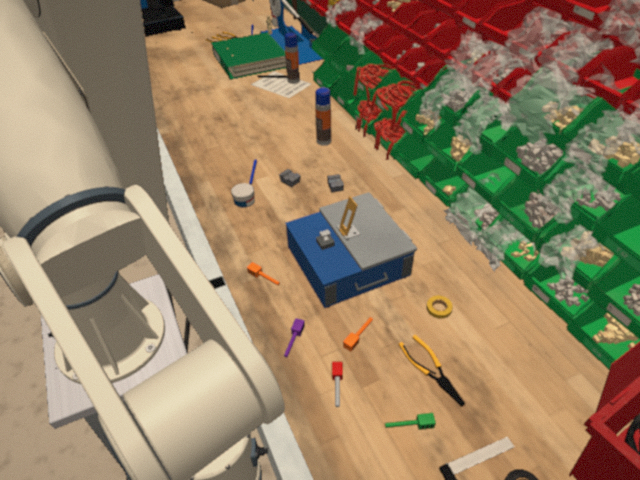

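Top view: chest spans about (278–372, 170–271), staple at (326,242), hasp upright at (325,214). The pin-shaped things are orange (320,300), orange (405,250), purple (380,300), green (497,245) and red (433,287). Only the last has a red handle and a steel shaft, so I'll confirm it in a crop.

Run:
```python
from h import *
a=cv2.imread('pics/top0.png')
A=cv2.resize(a[272:312,415:475],None,fx=6.6,fy=6.6,interpolation=cv2.INTER_CUBIC)
B=cv2.resize(a[165:277,270:382],(400,400),interpolation=cv2.INTER_CUBIC)
s=cv2.imread('pics/scene0.png')
C=cv2.resize(s[350:415,310:370],(396,300))
im=np.zeros((600,800,3),np.uint8);im[:264,:396]=A;im[:400,400:]=B;im[290:590,:396]=C
cv2.imwrite('pics/c1.png',im)
```

```text
(no output)
```

View pics/c1.png

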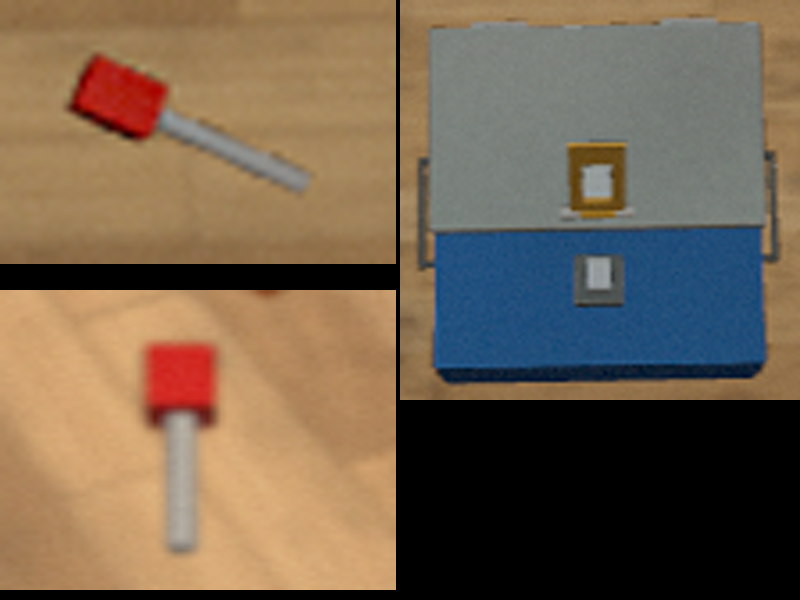

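The crop confirms it: red handle centred at (433,287), steel shaft tip at (461.5,299.7).

Run:
```python
from h import *
f=load('top0')
def B(u,v,z): return w(f,270+u/3.571-.5,165+v/3.571-.5,z)
print('handle',w(f,432.8,286.3,20),w(f,461,299,12))
print('lid bl,br',B(430,25,112),B(761,22,112),'deck fl fr',B(435,365,100),B(766,360,100),'deckback',B(432,230,112),B(764,226,112))
for u,v in((586,255),(612,255),(586,290),(612,290)):print('staple',B(u,v,138.5))
print('riser',B(574,304,116),B(624,304,116))
print('hasp top',B(568,145,205),B(627,145,205))
for u in range(424,466,3):pass
# depth-based: cloud of chest
v,u=np.mgrid[160:280,265:385];z=f['z_map'][160:280,265:385]
d=np.stack([(u-f['cx'])/foc(f)*z,(v-f['cy'])/foc(f)*z,z],-1)@f['cam_to_world'][:3,:3].T+f['cam_to_world'][:3,3]
p=d.reshape(-1,3)
for lo,hi in((93,107),(107,117),(130,145),(160,260)):
    q=p[(p[:,2]>lo)&(p[:,2]<hi)];print(lo,len(q),cv2.minAreaRect(q[:,:2].astype(np.float32)),q[:,2].mean(), q.min(0),q.max(0))
# pin
v,u=np.mgrid[270:315,415:480];c=f['pixels'][270:315,415:480].astype(int);m=(c[...,0]>130)&(c[...,1]<60)
P=np.array([w(f,a,b,24) for a,b in zip(u[m],v[m])]);print('red',len(P),cv2.minAreaRect(P[:,:2].astype(np.float32)),P.mean(0))
```

```text
handle [ 434.6 -320.6   20. ] [ 399. -396.   12.]
lid bl,br [ 731.2 -208.5  112. ] [ 726.6 -451.7  112. ] deck fl fr [ 480.2 -202.1  100. ] [ 477.6 -440.8  100. ] deckback [ 577.3 -203.   112. ] [ 573.8 -443.1  112. ]
staple [ 551.1 -308.4  138.5]
staple [ 550.6 -326.8  138.5]
staple [ 525.9 -306.9  138.5]
staple [ 525.4 -325.3  138.5]
riser [ 519.6 -302.   116. ] [ 518.7 -337.8  116. ]
hasp top [ 615.9 -288.   205. ] [ 614.8 -328.3  205. ]
93 3666 ((612.1898803710938, -34.617156982421875), (246.5436248779297, 258.321044921875), 89.57823181152344) 100.5935531956532 [ 483.0701918  -158.01089972   93.02261023] [741.97349414  88.74791947 106.99995323]
107 4478 ((612.2160034179688, -34.59550476074219), (245.96456909179688, 255.67999267578125), 89.43682861328125) 111.81792125265969 [ 485.24051964 -158.50567158  107.00572144] [740.78400345  88.62508642 116.99754473]
130 95 ((571.0620727539062, -28.801651000976562), (35.54472732543945, 69.43004608154297), 79.22061920166016) 137.42935145471637 [534.29417497 -51.95191686 130.39362747] [603.44321382 -15.95044806 144.98952827]
160 148 ((614.121826171875, -34.27536392211914), (18.425796508789062, 40.00386428833008), 1.0377298593521118) 194.39119422188654 [604.63241455 -54.27269957 160.2714065 ] [623.12060387 -14.36293202 218.11625197]
red 98 ((434.7523498535156, -320.8933410644531), (32.01986312866211, 22.049156188964844), 61.56879806518555) [ 434.69489796 -320.4122449    24.        ]
```

```bash
python3 -m inch '[[0,0,0.028,1,-1,-0.3,1],[0,0,0.028,1,-1,-0.3,1],[0,0,0.029,1,-1,-0.3,1],[0,0,0,1,-1,0,1],[0,0,0,1,-1,0,1],[0,0,0,1,-1,0,1],[0,0,0,1,-1,0,1],[0,0,0,1,-1,0,1]]' 20; python3 -m inch '[[0,0,0,1,-1,0,1],[0,0,0,1,-1,0,1],[0,0,0,1,-1,0,1],[0,0,0,1,-1,0,1],[0,0,0,1,-1,0,1],[0,0,0,1,-1,0,1],[0,0,0,1,-1,0,1],[0,0,0,1,-1,0,1]]'
```

```text
clock: 0.77
eef_pos: [346.6, -393.3, 275.7]
tcp_rot: [-3.141, 0.0, -0.011]
contact_force: [0.5, 0.2, -0.2]
opening: -0.001
grasp_force: 0.0
clock: 1.43
eef_pos: [548.9, -195.5, 275.5]
tcp_rot: [-3.141, 0.0, -0.011]
contact_force: [0.1, -0.2, -0.7]
opening: -0.001
grasp_force: 0.0
```

```bash
python3 -m inch '[[0,0,0,0.9,-0.7,0,1],[0,0,0,1,-0.9,0,1],[0,0,0,1,-1,0,1],[0,0,0,1,-1,0,1],[0,0,0,1,-1,0,1],[0,0,0,0.6,-1,0,1],[0,0,0,0,-0.8,0.3,1],[0,0,0,0,0,0.9,1]]'; python3 -m inch '[[0,0,0,0,0,0.8,1],[0,0,0,0,0,0,1]]'
python3 - <<'E'
from h import *
grab('top','top1')
f=load('top1');v,u=np.mgrid[160:280,265:385];z=f['z_map'][160:280,265:385]
E
```

```text
clock: 2.1
eef_pos: [689.8, -34.7, 248.0]
tcp_rot: [-3.14, -0.005, -0.008]
contact_force: [0.5, -0.5, 0.4]
opening: 0.003
grasp_force: 0.0
clock: 2.27
eef_pos: [684.9, -37.9, 221.0]
tcp_rot: [-3.141, 0.007, -0.01]
contact_force: [-1.1, 0.5, -0.4]
opening: 0.003
grasp_force: 0.0
```

```bash
python3 -m inch '[[0,0,0,-0.5,0,0,1],[0,0,0,-0.6,0,-0.1,1],[0,0,0,-0.6,0,-0.1,1],[0,0,0,-0.6,0,0,1],[0,0,0,-0.6,0,0,1],[0,0,0,-0.6,0,0,1],[0,0,0,-0.6,0,0,1],[0,0,0,0,0,0,1]]'
```

```text
clock: 2.98
eef_pos: [583.6, -37.9, 232.9]
tcp_rot: [3.141, -0.001, -0.012]
contact_force: [-0.2, 0.3, 0.6]
opening: -0.0
grasp_force: 0.0
```

```bash
python3 -m inch '[[0,0,0,-0.3,0,0.4,1],[0,0,0,-0.5,0,0.4,1],[0,0,0,-0.5,0,0.4,1],[0,0,0,-0.5,0,0.5,1],[0,0,0,-0.4,0,0.5,1],[0,0,0,-0.3,0,0.5,1],[0,0,0,0,0,0,1]]'
python3 - <<'E'
from h import *
grab('scene','scene1');f=load('scene1')
im=f['pixels'][170:320,260:440][:,:,::-1];cv2.imwrite('pics/c2.png',cv2.resize(im,(720,600),interpolation=cv2.INTER_CUBIC))
E
```

```text
clock: 3.57
eef_pos: [520.7, -36.9, 162.0]
tcp_rot: [-3.141, 0.003, -0.012]
contact_force: [-1.1, 0.3, -0.5]
opening: -0.003
grasp_force: 0.0
```

View pics/c2.png

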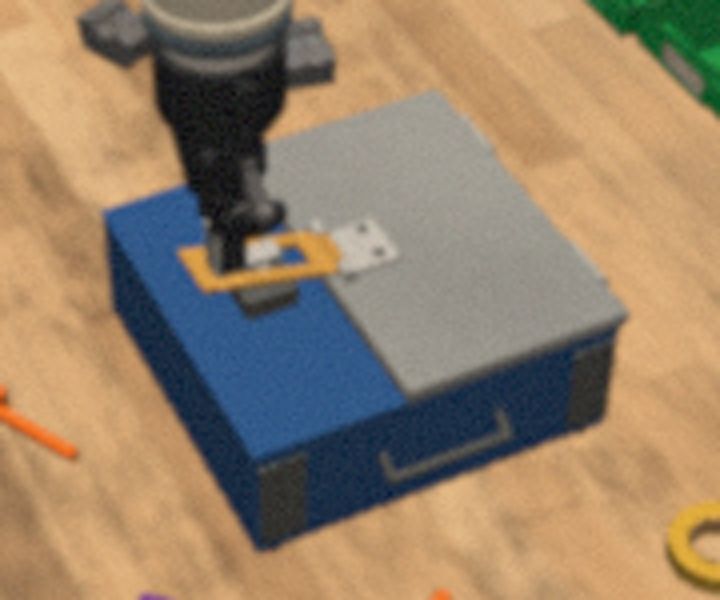

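The hasp leaf is nearly down (nose at crop (195,260)), with the fingers on the nose bar and the staple through the slot. I'll press on down, shifted a bit forward to clear the staple.

```bash
python3 -m inch '[[0,0,0,-0.15,0,0.2,1],[0,0,0,-0.1,0,0.2,1],[0,0,0,0,0,0.2,1],[0,0,0,0,0,0.2,1],[0,0,0,0,0,0,1]]'
```

```text
clock: 4.03
eef_pos: [515.8, -36.7, 142.4]
tcp_rot: [-3.142, 0.001, -0.011]
contact_force: [0.2, 0.3, 0.2]
opening: -0.002
grasp_force: 0.0
```

```bash
python3 -m inch '[[0,0,0,0,0,0.08,1],[0,0,0,0,0,0.08,1],[0,0,0,0,0,0.08,1],[0,0,0,0,0,0,1]]'
```

```text
clock: 4.37
eef_pos: [516.2, -36.7, 141.1]
tcp_rot: [3.142, 0.0, -0.011]
contact_force: [-17.5, 1.6, 48.3]
opening: 0.003
grasp_force: 24.4
```

```bash
python3 -m inch '[[0,0,0,0,0,-0.3,1],[0,0,0,0,0,-1,1],[0,0,0,0,0,-1,1],[0,0,0,0,0,-1,1],[0,0,0,0,0,-1,1],[0,0,0,0,0,-0.5,1],[0,0,0,0,0,0,1],[0,0,0,0,0,0,0.6]]'
python3 - <<'E'
from h import *
f=grab('wrist','wr1');print(f['cam_to_world'].round(2).tolist(),f['vertical_fov'])
for x in(-13,0,13):print(px(f,(552.5+x,-34,138.5)))
E
```

```text
clock: 5.03
eef_pos: [516.4, -36.7, 257.7]
tcp_rot: [3.142, -0.002, -0.011]
contact_force: [0.1, -0.1, -0.2]
opening: 0.129
grasp_force: 0.0
[[-0.01, -0.96, -0.27, 584.45], [-1.0, 0.01, 0.0, -38.16], [0.0, 0.27, -0.96, 379.2], [0.0, 0.0, 0.0, 1.0]] 59.60658759652402
[311.2, 206.6]
[310.9, 184.2]
[310.5, 161.3]
```

View pics/wr1.png

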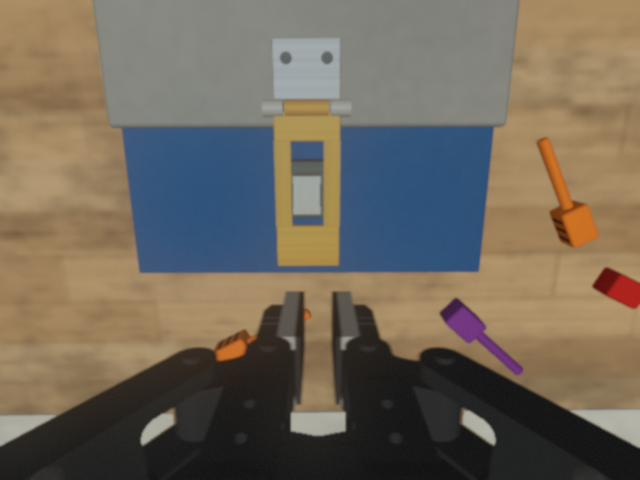

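The hasp is flat, with its nose at v≈265 and its slot spanning u 291–323, v 141–225. The staple's top shows at (293–322, 175–215).

Run:
```python
from h import *
f=load('wr1')
print('staple back/front',w(f,307,175,138.5),w(f,307,215,138.5),'L/R',w(f,293,195,138.5),w(f,322,195,138.5))
print('deckfront',w(f,308,272,100),'L',w(f,139,271,100),'R',w(f,479,271,100),'lidedge',w(f,308,126,112),w(f,110,126,112),w(f,507,126,112))
print('nose',w(f,308,266,120),'slot',w(f,308,225,120),w(f,308,141,120),'hasp L R',w(f,275,200,120),w(f,340,200,120))
g=f['pixels'][165:235,300:316].astype(int).mean(1);print([tuple(x) for x in g.round().astype(int)][::1])
```

```text
staple back/front [557.8 -31.9 138.5] [534.5 -31.5 138.5] L/R [546.4 -23.6 138.5] [546.2 -40.3 138.5]
deckfront [485.6 -30.4 100. ] L [487.7  88.7 100. ] R [ 485.  -150.9  100. ] lidedge [584.8 -32.3 112. ] [586.1  89.3 112. ] [ 583.4 -154.7  112. ]
nose [496.8 -31.  120. ] slot [524.2 -31.5 120. ] [576.1 -32.4 120. ] hasp L R [540.5 -11.1 120. ] [540.  -51.7 120. ]
[(np.int64(92), np.int64(97), np.int64(92)), (np.int64(93), np.int64(98), np.int64(93)), (np.int64(94), np.int64(98), np.int64(94)), (np.int64(94), np.int64(99), np.int64(94)), (np.int64(94), np.int64(99), np.int64(94)), (np.int64(94), np.int64(98), np.int64(94)), (np.int64(93), np.int64(96), np.int64(91)), (np.int64(92), np.int64(93), np.int64(87)), (np.int64(92), np.int64(90), np.int64(84)), (np.int64(95), np.int64(93), np.int64(86)), (np.int64(110), np.int64(112), np.int64(106)), (np.int64(136), np.int64(140), np.int64(136)), (np.int64(152), np.int64(158), np.int64(154)), (np.int64(157), np.int64(164), np.int64(161)), (np.int64(158), np.int64(165), np.int64(162)), (np.int64(158), np.int64(165), np.int64(162)), (np.int6
[... 1799 characters left out ...]
 np.int64(119)), (np.int64(64), np.int64(87), np.int64(120)), (np.int64(63), np.int64(87), np.int64(120)), (np.int64(64), np.int64(87), np.int64(119)), (np.int64(71), np.int64(87), np.int64(112)), (np.int64(94), np.int64(90), np.int64(95)), (np.int64(127), np.int64(106), np.int64(77)), (np.int64(153), np.int64(126), np.int64(72)), (np.int64(167), np.int64(140), np.int64(76)), (np.int64(173), np.int64(146), np.int64(78)), (np.int64(174), np.int64(147), np.int64(79)), (np.int64(173), np.int64(146), np.int64(78)), (np.int64(172), np.int64(145), np.int64(78)), (np.int64(171), np.int64(144), np.int64(77)), (np.int64(170), np.int64(143), np.int64(77)), (np.int64(171), np.int64(144), np.int64(77))]
```

```bash
python3 -m inch '[[0,0,0,-0.3,1,0,0.4],[0,0,0,-0.3,1,0,0.4],[0,0,0,-0.3,1,0,0.4],[0,0,0,-0.3,1,0,0.4],[0,0,0,-0.3,1,0,0.4],[0,0,0,-0.3,1,0,0.4],[0,0,0,-0.3,1,0,0.4],[0,0,0,-0.3,1,0,0.4]]'; python3 -m inch '[[0,0,0,-0.3,1,0,0.4],[0,0,0,-0.3,1,0,0.4],[0,0,0,-0.25,1,0,0.4],[0,0,-0.0356,0,0,0.3,0.4],[0,0,-0.0356,0,0,0.3,0.4],[0,0,-0.0356,0,0,0.3,0.4],[0,0,-0.0356,0,0,0.3,0.4],[0,0,-0.0356,0,0,0.3,0.4]]';python3 -m inch '[[0,0,-0.0356,0,0,0.3,0.4],[0,0,-0.0356,0,0,0.3,0.4],[0,0,-0.0356,0,0,0.3,0.4],[0,0,-0.0356,0,0,0.3,0.4],[0,0,-0.0356,0,0,0.3,0.4],[0,0,0,0,0,0,0.4],[0,0,0,0,0,0,0.4]]'
python3 - <<'E'
from h import *
f=grab('wrist','wr2');print(px(f,(434.7,-320.6,24)),px(f,(399,-396,12)))
E
```

```text
clock: 5.75
eef_pos: [452.6, -236.8, 255.6]
tcp_rot: [-3.14, 0.002, -0.011]
contact_force: [0.8, 0.6, 0.2]
opening: 0.604
grasp_force: 0.0
clock: 6.42
eef_pos: [431.0, -310.4, 217.7]
tcp_rot: [-3.139, 0.001, 0.553]
contact_force: [-0.4, 0.6, 0.2]
opening: 0.599
grasp_force: 0.0
clock: 7.0
eef_pos: [430.9, -310.2, 180.9]
tcp_rot: [-3.139, -0.0, 1.104]
contact_force: [-0.0, 0.6, 0.1]
opening: 0.6
grasp_force: 0.0
[328.7, 238.6] [330.2, 339.3]
```

View pics/wr2.png

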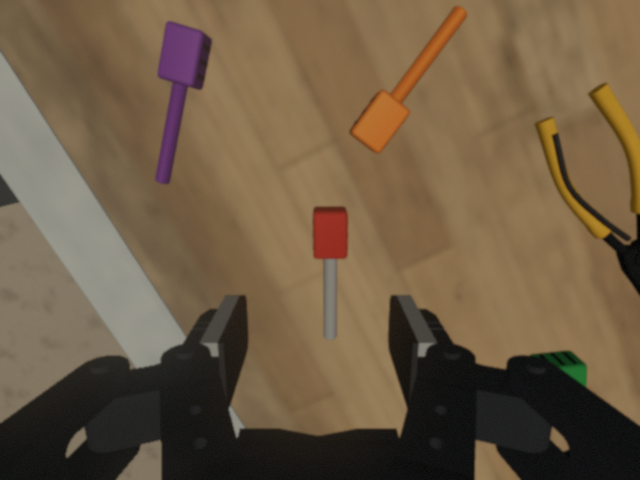

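The wrist view shows the red pin: handle top at (314–348, 212–258), shaft running to a tip at (330,339). It is well aligned with the tool.

Run:
```python
from h import *
f=load('wr2');a=w(f,331,235,24);b=w(f,330,338,12);c=w(f,330,262,12)
print(a,b,c,np.degrees(np.arctan2(*(b-a)[1::-1])),np.linalg.norm((b-a)[:2]))
s=r.sense();y=s['tcp_rot'][2];d=a-s['eef_pos'];X=np.array([np.cos(y),np.sin(y)]);Y=np.array([np.sin(y),-np.cos(y)])
print('tool dx dy',d[:2]@X,d[:2]@Y,s['eef_pos'])
```

```text
[ 437.3 -319.1   24. ] [ 399.3 -394.9   12. ] [ 426.5 -339.9   12. ] -116.62548974064536 84.79174488120877
tool dx dy -5.012356068723338 9.19475426813938 [ 431.3506564  -310.4818488   181.50301245]
```

```bash
python3 -m inch '[[0,0,0,-0.2,0.37,0,0.4],[0,0,0,0,0,1,0.4],[0,0,0,0,0,1,0.4],[0,0,0,0,0,1,0.4],[0,0,0,0,0,1,0.4],[0,0,0,0,0,1,0.4],[0,0,0,0,0,0.7,0.4],[0,0,0,0,0,0.4,0.4]]'; python3 -m inch '[[0,0,0,0,0,0.08,0.4],[0,0,0,0,0,0,0.5],[0,0,0,0,0,0,0.8],[0,0,0,0,0,0,1],[0,0,0,0,0,0,1],[0,0,0,0,0,0,1]]' 50
```

```text
clock: 7.72
eef_pos: [437.6, -319.5, 27.9]
tcp_rot: [-3.14, -0.0, 1.105]
contact_force: [-0.0, 0.3, 0.3]
opening: 0.599
grasp_force: 0.0
clock: 8.22
eef_pos: [438.7, -320.1, 29.1]
tcp_rot: [3.139, 0.0, 1.107]
contact_force: [-0.5, 0.7, 7.6]
opening: 0.27
grasp_force: 49.5
```

```bash
python3 -m inch '[[0,0,0,0,0,-0.5,1],[0,0,0,0,0,-1,1],[0,0,0,0,0,-1,1],[0,0,-0.036,0,0,-1,1],[0,0,-0.036,0,0,-1,1],[0,0,-0.036,0,0,-1,1],[0,0,-0.036,0,0,-1,1],[0,0,0,0,0,-1,1]]' 60; python3 -m inch '[[0,0,0,1,0.28,0,1],[0,0,0,1,0.28,0,1],[0,0,0,1,0.28,0,1],[0,0,0,1,0.28,0,1],[0,0,0,1,0.28,0,1],[0,0,0,1,0.28,0,1],[0,0,0,1,0.28,0,1],[0,0,0,1,0.28,0,1]]'
```

```text
clock: 8.88
eef_pos: [437.4, -319.1, 217.7]
tcp_rot: [3.141, 0.0, 1.567]
contact_force: [0.5, -0.9, -0.6]
opening: 0.265
grasp_force: 58.5
clock: 9.55
eef_pos: [495.9, -118.7, 216.4]
tcp_rot: [3.141, 0.0, 1.559]
contact_force: [-0.2, -0.1, -0.6]
opening: 0.265
grasp_force: 58.6
```

```bash
python3 -m inch '[[0,0,0,1,0.28,0,1],[0,0,0,1,0.28,0,1],[0,0,0,1,0.28,0,1],[0,0,0,1,0.28,0,1],[0,0,0,1,0.28,0,1],[0,0,0,1,0.28,0,1],[0,0,0,1,0.28,0,1],[0,0,0,0.7,0.1,0,1]]'; python3 -m inch '[[0,0,0,0,0,0.5,1],[0,0,0,0,0,0.7,1],[0,0,0,0,0,0.6,1],[0,0,0,0,0,0.4,1],[0,0,0,0,0,0,1],[0,0,0,0,0,0,1]]'
python3 - <<'E'
from h import *
f=grab('wrist','wr3');s=r.sense();print(s['eef_pos'],s['tcp_rot'],px(f,(546.3,-32,138.5)),f['cam_to_world'][:3,3])
E
```

```text
clock: 10.22
eef_pos: [550.2, 73.9, 216.5]
tcp_rot: [3.14, -0.001, 1.56]
contact_force: [0.8, 0.5, -0.4]
opening: 0.265
grasp_force: 58.5
clock: 10.72
eef_pos: [549.5, 71.8, 160.6]
tcp_rot: [-3.141, 0.0, 1.559]
contact_force: [-0.5, -0.1, -0.7]
opening: 0.265
grasp_force: 58.5
[549.98728305  71.79758673 161.14807872] [ 3.14093591e+00 -1.18181604e-04  1.55928310e+00] [311.6, 528.9] [550.98278246 138.60003653 282.0564379 ]
```

View pics/wr3.png

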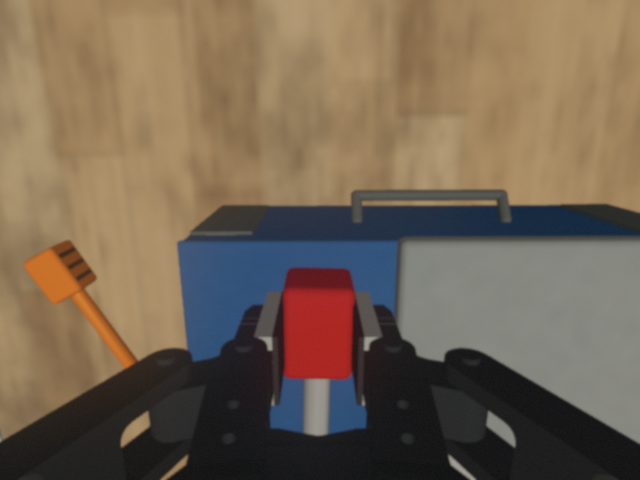

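The pin is held straight: handle at (285–353, 268–378), shaft at u 304–329. The staple is hidden behind the gripper. I'll use the lid and deck edges in this same view to get the x offset.

Run:
```python
from h import *
f=load('wr3')
print('lid edge',w(f,399,250,112),w(f,397,300,112),'deck front',w(f,180,241,100),w(f,188,350,100),w(f,400,241,112), 'deck left', w(f,250,240,100))
print('handle L R',w(f,285,350,156),w(f,353,350,156),w(f,319,323,156),'shaft',w(f,304,400,144),w(f,329,400,144),w(f,316.5,430,144),w(f,316.5,385,144))
z=f['z_map'];print('handle depth z',[w(f,u,v)[2] for u,v in((319,300),(319,360),(305,330))],'shaft',w(f,316,405),w(f,316,425),'lid',w(f,500,300),'deck',w(f,220,300))
```

```text
lid edge [584.7  87.4 112. ] [584.8  64.6 112. ] deck front [488.2  89.1 100. ] [486.7  34.2 100. ] [585.   91.4 112. ] deck left [519.8  89.3 100. ]
handle L R [539.1  66.  156. ] [562.   65.7 156. ] [550.6  75.8 156. ] shaft [544.5  37.6 144. ] [554.1  37.5 144. ] [549.1  24.  144. ] [549.4  44.2 144. ]
handle depth z [np.float64(156.7), np.float64(156.4), np.float64(156.2)] shaft [549.2  39.2 149.1] [549.   30.2 148.8] lid [629.1  64.8 113.7] deck [504.4  60.6 100.8]
```

```bash
python3 -m inch '[[0,0,0,0,-0.1,0.2,1],[0,0,0,0,0,0.2,1],[0,0,0,0,0,0.2,1],[0,0,0,0,0,0.06,1],[0,0,0,0,0,0,1],[0,0,0,0,0,0,1]]'
```

```text
clock: 11.27
eef_pos: [547.2, 71.9, 143.6]
tcp_rot: [-3.141, 0.0, 1.56]
contact_force: [-0.8, -0.1, -1.1]
opening: 0.261
grasp_force: 58.5
```

```bash
python3 -m inch '[[0,0,0,-0.2,0,-0.02,1],[0,0,0,-0.2,0,0,1],[0,0,0,-0.1,0,0,1],[0,0,0,-0.08,0,0,1],[0,0,0,-0.08,0,0,1],[0,0,0,0,0,0,1]]'
```

```text
clock: 11.77
eef_pos: [547.0, 54.9, 144.3]
tcp_rot: [3.142, 0.0, 1.559]
contact_force: [0.2, -0.2, -0.9]
opening: 0.26
grasp_force: 58.5
```

```bash
python3 -m inch '[[0,0,0,-0.08,0,0,1],[0,0,0,-0.08,0,0,1],[0,0,0,0,0,0,1]]'
```

```text
clock: 12.02
eef_pos: [547.0, 51.1, 144.3]
tcp_rot: [3.142, 0.0, 1.56]
contact_force: [0.4, 0.2, -0.4]
opening: 0.265
grasp_force: 58.5
```

```bash
python3 -m inch '[[0,0,0,-0.15,0,0,1],[0,0,0,-0.15,0,0,1],[0,0,0,-0.15,0,0,1],[0,0,0,-0.15,0,0,1],[0,0,0,-0.15,0,0,1],[0,0,0,0,0,0,1]]'
```

```text
clock: 12.52
eef_pos: [546.7, 31.9, 144.3]
tcp_rot: [-3.142, 0.0, 1.559]
contact_force: [-0.3, 0.7, -0.7]
opening: 0.261
grasp_force: 58.5
```

```bash
python3 -m inch '[[0,0,0,-0.2,0,0,1],[0,0,0,-0.2,0,0,1],[0,0,0,-0.2,0,0,1],[0,0,0,-0.15,0,0,1],[0,0,0,-0.15,0,0,1],[0,0,0,0,0,0,1]]'; python3 -m inch '[[0,0,0,-0.08,0,0,1],[0,0,0,-0.08,0,0,1],[0,0,0,0,0,0,1]]'
```

```text
clock: 13.02
eef_pos: [546.5, 9.4, 144.3]
tcp_rot: [-3.142, 0.0, 1.559]
contact_force: [0.5, -0.7, -1.1]
opening: 0.268
grasp_force: 58.5
clock: 13.27
eef_pos: [546.5, 6.6, 144.3]
tcp_rot: [3.142, -0.001, 1.559]
contact_force: [-0.3, 3.8, 0.1]
opening: 0.266
grasp_force: 58.5
```

```bash
python3 -m inch '[[0,0,0,-0.05,0,0,1],[0,0,0,0,0,0,1],[0,0,0,0,0,0,1]]'
python3 - <<'E'
from h import *
grab('scene','scene2');f=load('scene2')
im=f['pixels'][190:290,270:400][:,:,::-1];cv2.imwrite('pics/c3.png',cv2.resize(im,(780,600),interpolation=cv2.INTER_CUBIC))
E
```

```text
clock: 13.52
eef_pos: [546.5, 6.3, 144.4]
tcp_rot: [3.142, -0.002, 1.559]
contact_force: [-0.0, 9.3, -0.0]
opening: 0.264
grasp_force: 58.5
```

View pics/c3.png

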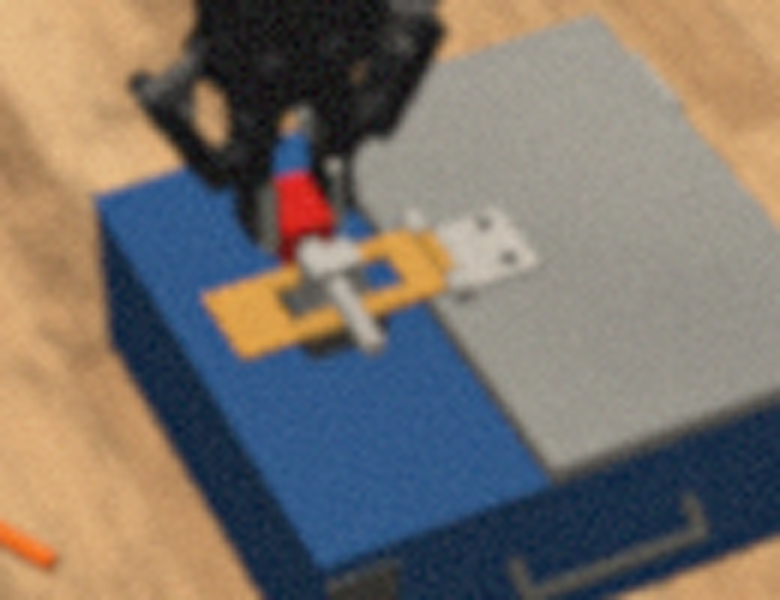

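The shaft goes right through the staple, with its tip at crop (370,345), and the red handle is against the hasp edge. Releasing now.

```bash
python3 -m inch '[[0,0,0,0,0,0,0.68],[0,0,0,0,0,0,0.63],[0,0,0,0,0,0,0.58],[0,0,0,0,0,0,0.55],[0,0,0,0,0,0,0.55],[0,0,0,0,0,-0.3,0.55],[0,0,0,0,0,-0.6,0.55],[0,0,0,0,0,-1,0.55]]'; python3 -m inch '[[0,0,0,0,0,-1,0.55],[0,0,0,0,0,-1,0.55],[0,0,0,0.5,0,-1,0.55],[0,0,0,1,0,-0.5,0.55],[0,0,0,1,0,0,0.55],[0,0,0,1,0,0,0.55],[0,0,0,0.5,0,0,0.55],[0,0,0,0,0,0,0.55]]'
python3 - <<'E'
from h import *
grab('scene','scene3');f=load('scene3')
im=f['pixels'][190:290,270:400][:,:,::-1];cv2.imwrite('pics/c4.png',cv2.resize(im,(780,600),interpolation=cv2.INTER_CUBIC))
E
```

```text
clock: 14.23
eef_pos: [545.0, 4.8, 190.9]
tcp_rot: [-3.138, 0.0, 1.559]
contact_force: [0.5, 0.5, -0.0]
opening: 0.45
grasp_force: 0.0
clock: 14.9
eef_pos: [547.5, 106.8, 279.7]
tcp_rot: [3.141, -0.001, 1.562]
contact_force: [0.3, -0.0, 0.8]
opening: 0.449
grasp_force: 0.0
```

View pics/c4.png

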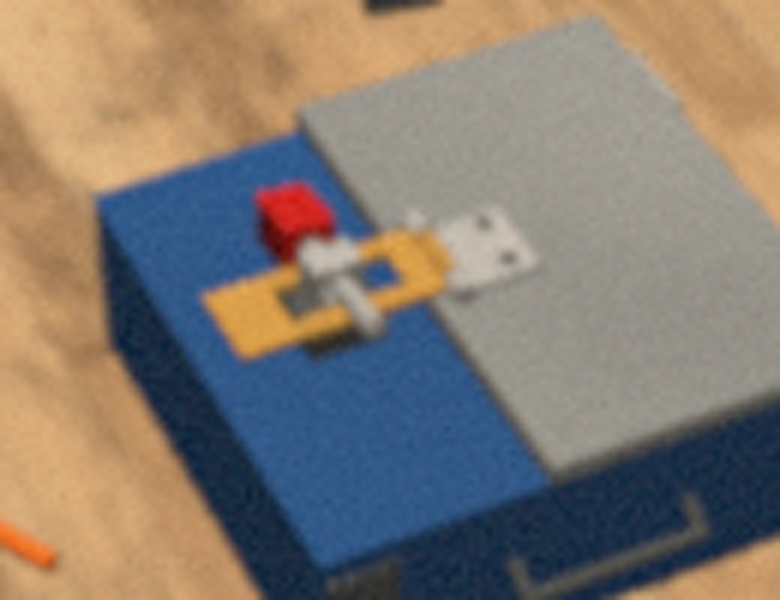

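The pin stayed in, but it seems to have tilted a little. I'll check from the wrist camera whether the handle still meets the hasp.

Run:
```python
from h import *
f=grab('wrist','wr4');u,v=map(int,px(f,(546,-5,125)));print(u,v)
v0=max(0,min(v-60,360));u0=u-80
im=f['pixels'][v0:v0+120,u0:u0+160][:,:,::-1];print(u0,v0,im.shape)
cv2.imwrite('pics/c5.png',cv2.resize(im,None,fx=5,fy=5,interpolation=cv2.INTER_CUBIC))
```

```text
316 371
236 311 (120, 160, 3)
```

View pics/c5.png

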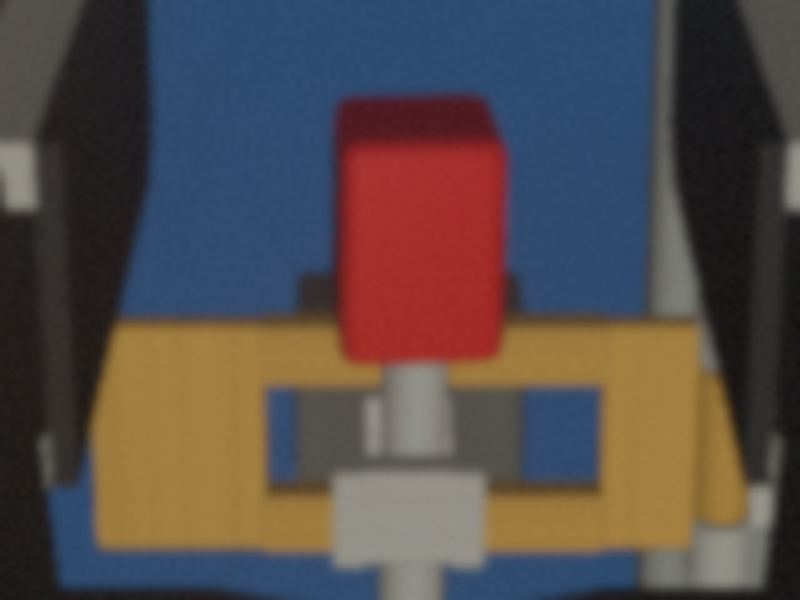

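Run:
```python
from h import *
f=load('wr4');P=lambda u,v,z:w(f,236+u/5,311+v/5,z)
print('hasp near/far edge',P(200,319,120),P(200,549,120))
for z in(134,136,138):print('handle top front',z,P(420,360,z))
for z in(130,133,136):print('handle top back',z,P(420,142,z))
print('depth',[w(f,236+420/5,311+v/5) for v in(150,200,250,300,345,365,420)],w(f,276,381+0))
```

```text
hasp near/far edge [515.2 -10.6 120. ] [513.7 -51.9 120. ]
handle top front 134 [548.7  -8.6 134. ]
handle top front 136 [548.7  -7.2 136. ]
handle top front 138 [548.7  -5.9 138. ]
handle top back 130 [549.   24.5 130. ]
handle top back 133 [549.   26.2 133. ]
handle top back 136 [549.   27.8 136. ]
depth [array([549. ,  23.6, 130.6]), array([548.9,  16.6, 132.4]), array([548.9,   9.2, 133.5]), array([548.8,   2.6, 136. ]), array([548.7,  -5.1, 135.4]), array([548.7, -12.2, 129.9]), array([548.7, -20. , 132.2])] [515.1 -15.3 121. ]
```

```bash
python3 -c "
from rig import r
print(r.sign_off())"
```

```text
the job is handed in; nothing more can be done
None
```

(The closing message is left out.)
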